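Mix the sample and hold the sprung probe out at its mark

ROBOT

A 6-joint arm with a two-finger parallel gripper is mounted at the origin on the work surface. World frame = base frame: x ahead of the robot, y to its left, z up, the work surface at z = 0. Lengths are in m, angles in rad, forces in N, time in s.
With the tool pointing down it reaches from about 0.225 to 0.875 m from the base axis. Payload 3.4 kg.
Tool frame: the origin (TCP) lies on the centre line of the jaws, within the pads' length; the fingertips stand 19 mm ahead of it and the grasp point (between the pads) is the TCP (env.tip_reach is the distance from the TCP to the fingertips, in m); z points along the fingers, y is the direction in which the jaws open and shut (so a half turn about z gives the same grasp; the last joint's range is limited). The gripper opens to 85 mm and grips with 20 to 120 N. Pads are 22 mm wide; open, the fingers measure 114 mm over their backs; the gripper's body (76 mm by 85 mm) begins 54 mm behind the grasp point. The pads swing forward as they close: fully open they stand 13 mm farther back than shut.
Start: joints at [0.996, 0.276, 1.505, -0, 1.361, -0.121], TCP at [0.252, 0.517, 0.25] pointing down, gripper open.
Joint ranges: [-2.89, 2.89], [-0.75, 2.08], [0.22, 2.7], [-1.18, 4.32], [0.11, 2.71], [-2.7, 2.7]. Speed limits (rad/s): [2.57, 2.57, 3.14, 3.14, 3.14, 3.14].

INTERFACE

Orientations are given as a unit quaternion [w, x, y, z].
In Python, from rig import env gives the robot as it stands.
- The arm moves only by the tool arm_command, never from a script. Its argument "deltas" is a list of rows, each a list of 3 entries, a list of its own where there are three numbers: the shift along the world's x, y, z in units of 100 mm (1.0 is 100 mm), then the turn about the world's z in units of 60 degrees (1.0 is 60 degrees), then the closure, from -1 (fully open) to 1 (shut). A call has 1 to 5 rows; each row shifts and turns the commanded pose from where the row before left it; what a row does not reach is not made up. A row lasts 1/8 s, in which the tool goes at most 62.5 mm and 10.7 degrees, less where a joint would pass 70% of its speed; a pose out of reach is approached as far as the arm can. A call with a number of a shift or a turn outside -1 to 1 is refused whole. A call with a gripper value outside its range is refused whole. The fingers move at their own pace and stop on an object; "newtons" is the grip in N (left out, the last holds). Time passes only in rows, so rows that do not move let the fingers close. It gives the time, the measured TCP pose, the force and the opening at its end, in the units of the state.
- env.observe(): the state, without advancing time (a new reading comes with each control period).
- env.snapshot(name): name is "scene" or "top" or "wrist"; returns a dict with "pixels" (480x640x3 uint8, red, green, blue), "fx", "fy", "cx", "cy" (pixels), "rvec" (rotation vector, rad) and "tvec" (3), from world to camera coordinates, as OpenCV has them; the wrist camera has in their place "T_tool_cam" (4x4, takes a point from camera to tool coordinates, whose origin is the TCP and whose axes are the flange's). Camera axes: x right, y down, z forward; pixel columns grow to the right and rows downward; lengths in m; the calibration is good to about 2 mm. A picture is of the moment at which its call begins: read the wrist's pose just before it. There is no depth.
- env.hand_in(): hands the job in, once; it reports no verdict.
The state is a dict: "clock": time; "joints": joint angles; "joint_velocities": joint speeds; "tau": joint torques, N m; "position": TCP position; "tool_rot": TCP orientation; "contact_force": force on the tool from outside, world axes, zero at the start; "moment": the same for the moment, N m; "gripper_width": opening from 0.0 (shut) to 1.0 (fully open).
Only numpy, scipy, OpenCV 4.12 (cv2) and the standard library are available. Lean on these libraries where they do the work, as an engineer would, in place of code of your own. Each camera call takes 0.05 s, during which the arm holds its last target. There are 200 camera calls.

TASK

Mix the capped amber bottle by tilting its cradle by the orange bar to the red 40-degree mark and no further, pause there a moment, and bring the bottle back upright at the green mark. Then let go of the bar, take the probe by its yellow grip and pull the sprung telescoping rod out over the bottle until its red length ring has just come wholly out of the sleeve, no farther, and finish while still holding it there against its spring. Leave the other glassware and things on the bench where they are.

Things in the scene. Friction and masses are not known exactly. Their poses are not given: they have to be found in the camera images.
- instrument: The measuring station, fixed on the bench on a 470 x 130 mm plate. Origin: on the bench surface straight under the amber bottle's axis. Its +x points from the bottle to the grey meter box (150 x 190 mm, 130 mm high, front face at x = 210 mm) with a 50 mm wide, 205 mm high column on it; its -x roughly to the robot; z up. 'Station' axes elsewhere are these
- cradle (a joint): Tilt of the cradle with its clamped amber bottle (56 mm wide, cap top 55 mm above the tilt axis), rad: 0 = upright, pointer at the green mark; positive = top leans to the station's +y; red mark at 40 degrees = 0.698. Hinge along the station's x, stays where left (about 2 N at the bar moves it), range -0.5 to 1.2. May start a little off upright
- cradle_bar (a point): Middle of the cradle's orange round bar (10 mm thick, 62 mm long, parallel to the station's x, free all round, 13 mm ball at its end). Bottle upright: 165 mm above the bench, 105 mm from the bottle axis on the station's -x side. Swings with the cradle, radius 85 mm about tilt_axis, in the plane across the station's x
- tilt_axis (a point): Point on the cradle's tilt axis in the plane of cradle_bar, 80 mm above the bench; does not move
- probe (a joint): How far the telescoping rod is pulled out of its sleeve, m: 0 = home. Slides level along the station's -x, out over the bottle. An inner spring pulls it home: 2 N at 0, 9 N at 0.100. At 0.100 the red ring on the rod (10 mm wide, hidden in the sleeve at home) has just come wholly out, rear edge level with the sleeve mouth; at 0.090 it begins to show. End stop at 0.160
- probe_grip (a point): Centre of the yellow upright grip plate on the black sensor head (36 mm cube) at the rod's end: 14 mm thick along the station's x, 32 mm wide along y, free from 27 mm below this point to 23 mm above. This point is 228 mm above the bench; at home it is 45 mm in front of the sleeve mouth and 110 mm in front of the column. The sleeve's top is 29 mm lower
- sleeve_mouth (a point): Centre of the mouth (27 mm black collar) of the fixed outer sleeve, on the rod's axis, 185 mm above the bench
- conical_flask: Bystander, not to be disturbed: clear glass conical flask, 82 mm wide, 122 mm high; origin at the centre of its underside
- wash_bottle: Bystander, not to be disturbed: white plastic wash bottle, 60 mm wide, 150 mm high, red cap; origin at the centre of its underside
- beaker: Bystander, not to be disturbed: glass beaker, 70 mm wide, 85 mm high; origin at the centre of its underside
- stopper: Bystander, not to be disturbed: red-brown rubber stopper, 32 mm wide, 28 mm high; origin at the centre of its underside
- pipettor: Bystander, not to be disturbed: green pipette controller lying flat, 130 mm long, 22 mm wide, 20 mm high; origin under the middle of its green part
- flask_a: Bystander, not to be disturbed: glass volumetric flask with cork, 84 mm wide at the belly, 207 mm high; origin at the centre of its underside
- flask_b: Bystander, not to be disturbed: glass volumetric flask with cork, like flask_a; origin at the centre of its underside

How it is judged:
On the way, in this order (a step that is already met when the one before it is completed fails the run):
1. the bottle is tilted to the red 40-degree mark (within 5 degrees) and kept there for 0.2 s (value of joint cradle between 0.611 and 0.785 rad), for 0.2 s.
2. the bottle is brought back upright (within 4 degrees), the probe still home (value of joint cradle between -0.07 and 0.07 rad and value of joint probe below 0.03 m), for 0.2 s.
3. the rod is pulled out to its red ring and held by the fingers (value of joint probe between 0.094 and 0.114 m and contact force between the fingers and probe above 4 N), for 0.5 s.
At the end, for the whole second after the job is handed in: The fingers hold the probe (over 4 N of contact) still at 94 to 114 mm of travel (red ring just wholly out at 100 mm); the bottle is upright within 4 degrees and not touched by the fingers; each bystander is within 30 mm of where it started (all of step 3 and velocity of joint probe between -0.01 and 0.01 m/s and value of joint cradle between -0.07 and 0.07 rad and contact force between the fingers and cradle below 0.5 N and distance of each of conical_flask, wash_bottle, beaker, stopper, pipettor, flask_a, flask_b from where it was at the start of the episode below 0.03 m); the arm keeps its last pose, push and grip.
It fails at once if the bottle is tilted well past the red mark (over 50 degrees) (value of joint cradle above 0.873 rad).
It fails at once if the rod is pulled well past its red ring (over 130 mm) (value of joint probe above 0.13 m).
It fails at once if a bystander is moved by more than 30 mm (distance of any of conical_flask, wash_bottle, beaker, stopper, pipettor, flask_a, flask_b from where it was at the start of the episode above 0.03 m).
It fails at once if a standing piece of glassware is tipped (angle between any of conical_flask, wash_bottle, beaker, flask_a, flask_b's own z axis and vertical above 0.35 rad).
It also fails if it takes over 54 s, if anything falls off the work surface, if the arm or the gripper's body presses on something with over 40 N, if the wrist force passes 120 N, or if a joint passes its speed limit or range.

## Working session

There is one attempt and no reset: what is moved stays moved. The work goes in short steps, Python scripts to look and compute and a tool call to move; the robot and the scene stay as the last step left them, time stands still between calls to the robot, and variables do not carry over. Pictures are saved under pics/ and viewed, about 8 in all and at most 12, crops included, and the job is handed in when it is done.

Besides the shell and the picture viewer there is one more tool, called after ">>>" as name(argument=value, ...) on one line, values as JSON. arm_command: Moves the arm, as the interface text tells. Its arguments: {"type":"object","properties":{"deltas":{"type":"array","items":{"type":"array"}},"newtons":{"type":"number"}},"required":["deltas"]}

```bash
ls; mkdir -p pics
cat > h.py <<'E'
import numpy as np, cv2
from rig import env
def cam(n):
    s=env.snapshot(n); return s
def P(s):
    R=cv2.Rodrigues(np.array(s["rvec"],float))[0]; t=np.array(s["tvec"],float).reshape(3)
    return R,t,np.array([[s["fx"],0,s["cx"]],[0,s["fy"],s["cy"]],[0,0,1]])
def ray(s,uv):
    R,t,K=P(s); d=R.T@np.linalg.inv(K)@np.array([uv[0],uv[1],1.]); return -R.T@t,d
def onz(s,uv,z):
    o,d=ray(s,uv); return o+d*(z-o[2])/d[2]
def proj(s,X):
    R,t,K=P(s); p=K@(R@np.array(X,float)+t); return p[:2]/p[2]
def save(s,f): cv2.imwrite("pics/"+f,cv2.cvtColor(s["pixels"],cv2.COLOR_RGB2BGR))
E
python3 - <<'E'
from h import *
import pickle
S={n:cam(n) for n in("scene","top")}
for n in S: save(S[n],n+"0.png"); R,t,K=P(S[n]); print(n,-R.T@t,R[2])
pickle.dump(S,open("s0.pkl","wb"))
print(env.observe())
E
```

```text
pics
scene [ 1.38870324 -0.08389854  0.86452317] [-0.74975139  0.18485163 -0.63537605]
top [0.52240471 0.11622378 1.24631718] [ 0.0741175  -0.01855525 -0.99707688]
{'clock': 0.1, 'joints': array([ 9.96013552e-01,  2.76574602e-01,  1.50598252e+00, -4.92400524e-06,
        1.36071525e+00, -1.20998688e-01]), 'joint_velocities': array([-0.00051338, -0.00081146, -0.00244141,  0.00113752,  0.00086591,
       -0.00132775]), 'tau': array([ 2.39587698e-04, -4.17698765e+01, -2.46404672e+01, -5.67484476e-04,
        5.76539256e-03, -2.38444477e-05]), 'position': array([0.25183385, 0.51644225, 0.24951132]), 'tool_rot': array([-2.84058428e-04,  2.24949733e-01,  9.74370008e-01, -7.90368607e-04]), 'contact_force': array([-0.20512389,  0.30752735, -0.70037522]), 'moment': array([-0.04976895, -0.0063361 , -0.00063164]), 'gripper_width': 1.0011546879757567}
```

View pics/scene0.png

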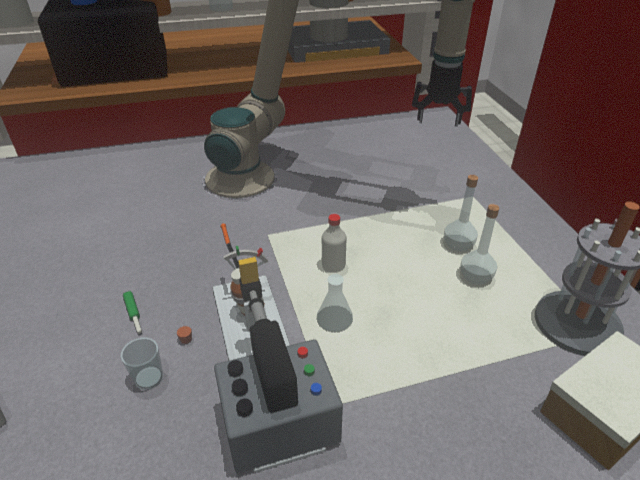

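View pics/top0.png

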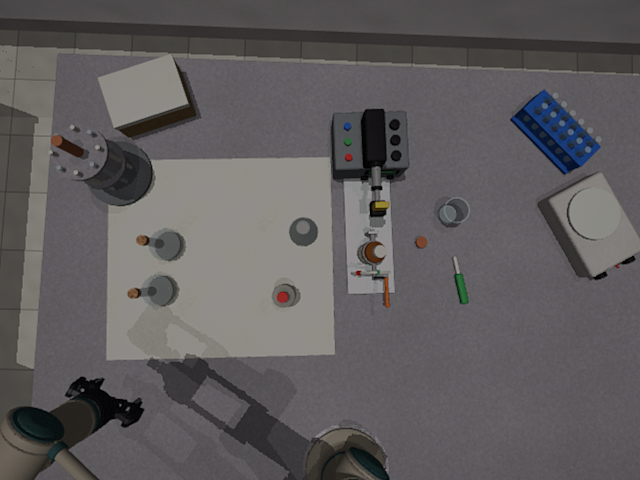

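The scene view shows the station (bottle ~(240,285), orange bar (230,240), yellow grip (249,270)). The top view shows the bar at (387,290), the grip at (379,208), the plate (345–395,180–293), the red mark near (355,273), the conical flask at (303,232) and the wash bottle at (285,295).

```bash
cat >> h.py <<'E'
def blob(s,lo,hi,roi):
    x0,y0,x1,y1=roi; h=cv2.cvtColor(s["pixels"],cv2.COLOR_RGB2HSV)
    m=cv2.inRange(h,lo,hi); k=np.zeros_like(m); k[y0:y1,x0:x1]=m[y0:y1,x0:x1]
    n,l,st,c=cv2.connectedComponentsWithStats(k)
    if n<2: return None
    i=1+np.argmax(st[1:,4]); ys,xs=np.nonzero(l==i)
    return c[i],st[i],cv2.minAreaRect(np.c_[xs,ys].astype(np.float32)),np.c_[xs,ys]
def tri(s1,u1,s2,u2):
    A=[];b=[]
    for s,u in((s1,u1),(s2,u2)):
        o,d=ray(s,u); d/=np.linalg.norm(d); M=np.eye(3)-np.outer(d,d); A.append(M);b.append(M@o)
    A=np.vstack(A);b=np.hstack(b); x,r,_,_=np.linalg.lstsq(A,b,rcond=None); return x,np.sqrt(r)
E
python3 - <<'E'
from h import *
import pickle
S=pickle.load(open("s0.pkl","rb")); T,C=S["top"],S["scene"]
b={}
for nm,lo,hi,rt,rc in(("bar",(3,150,90),(14,255,255),(375,265,400,315),(215,218,245,256)),("yel",(18,120,80),(32,255,255),(360,190,400,225),(230,250,265,290))):
    a=blob(T,lo,hi,rt);c=blob(C,lo,hi,rc); print(nm,a[:3],c[:3]); x,r=tri(T,a[0],C,c[0]); print(nm,x,r)
    print(onz(T,a[0],.165),onz(T,a[0],.251))
# plate
h=cv2.cvtColor(T["pixels"],cv2.COLOR_RGB2HSV)
p=T["pixels"][150:320,320:420]; q=C["pixels"][205:345,200:300]
o=np.hstack([cv2.resize(p,None,fx=3.5,fy=3.5,interpolation=2),cv2.resize(q,(400,560),interpolation=2) if 0 else cv2.resize(np.pad(q,((0,30),(0,0),(0,0))),None,fx=3.5,fy=3.5,interpolation=2)])
cv2.imwrite("pics/crop.png",o[:,:,::-1])
E
```

```text
bar (array([386.37254902, 292.6372549 ]), array([385, 277,   5,  30, 102], dtype=int32), ((387.0, 291.5), (29.0, 4.0), 90.0)) (array([224.89855072, 232.62318841]), array([221, 224,   8,  19,  69], dtype=int32), ((224.74435424804688, 233.05899047851562), (18.888198852539062, 4.122424602508545), 77.00537872314453))
bar [ 0.4809921  -0.07431828  0.16843177] [0.00077466]
[ 0.48094395 -0.07437289  0.165     ] [ 0.48424143 -0.05921424  0.251     ]
yel (array([381.45454545, 204.27272727]), array([375, 201,  14,   7,  88], dtype=int32), ((381.5, 204.0), (6.0, 13.0), 90.0)) (array([247.04123711, 260.98969072]), array([239, 257,  18,   9,  97], dtype=int32), ((247.1470947265625, 261.0882568359375), (6.063390731811523, 17.220029830932617), 75.96376037597656))
yel [ 0.68139453 -0.04520801  0.25108118] [0.00086637]
[ 0.69524291 -0.05850618  0.165     ] [ 0.68149663 -0.04460945  0.251     ]
```

View pics/crop.png

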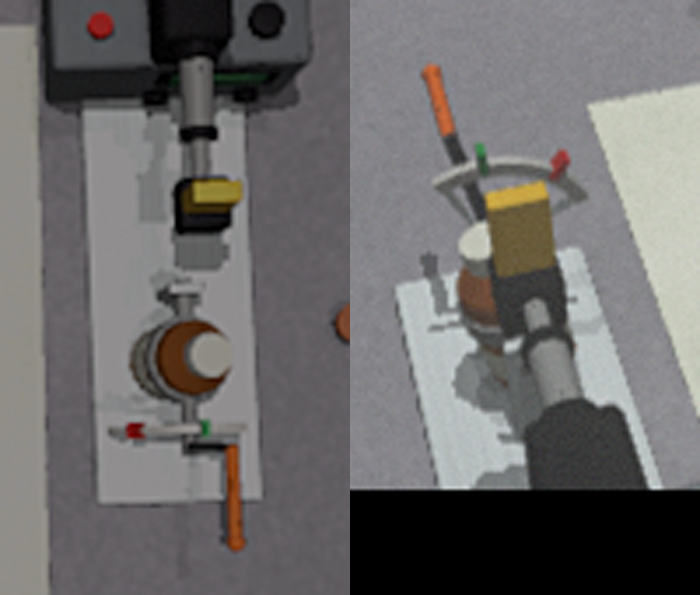

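Run:
```python
from h import *
import pickle
S=pickle.load(open("s0.pkl","rb")); T,C=S["top"],S["scene"]
h=cv2.cvtColor(T["pixels"],cv2.COLOR_RGB2HSV).astype(int)
# plate: edges by row
g=cv2.cvtColor(T["pixels"],cv2.COLOR_RGB2GRAY).astype(float)
g=cv2.GaussianBlur(g,(3,3),0)
L=[];Rr=[]
for r in range(186,290,2):
    d=np.diff(g[r]); a=338+np.argmax(d[338:354]) ; c=386+np.argmin(d[386:402])
    L.append((a+.5,r));Rr.append((c+.5,r))
def fit(pts):
    W=np.array([onz(T,p,.006)[:2] for p in pts])
    vx,vy,x0,y0=cv2.fitLine(W.astype(np.float32),cv2.DIST_HUBER,0,.001,.001).ravel()
    if vx<0: vx,vy=-vx,-vy
    return np.degrees(np.arctan2(vy,vx)),y0-vy/vx*x0,vy/vx
fl,fr=fit(L),fit(Rr);print(fl,fr)
col=g[286:300,370]; e=286+np.argmin(np.diff(col))+.5; print("front",onz(T,(370,e),.006))
# bar axis ends in both views
for nm,s,roi in(("T",T,(375,265,400,315)),("C",C,(215,218,245,256))):
    c,st,mr,pts=blob(s,(3,150,90),(14,255,255),roi)
    v=cv2.fitLine(pts.astype(np.float32),2,0,.01,.01).ravel();t=(pts-v[2:])@v[:2]
    print(nm,v, v[2:]+v[:2]*t.min(),v[2:]+v[:2]*t.max())
    for q in(t.min(),t.max()): print(onz(s,v[2:]+v[:2]*q,.168))
for n in np.arange(-10,1,1):pass
# cap (white) top in top view, yellow front
c=blob(T,(0,0,150),(180,60,255),(372,242,388,258)); print("cap",c[0],c[1],onz(T,c[0],.135))
```

```text
(np.float32(3.7123911), np.float32(-0.026610794), np.float32(0.064884275)) (np.float32(3.6307569), np.float32(-0.15443297), np.float32(0.06345362))
front [ 0.47394185 -0.05705029  0.006     ]
T [3.8411420e-02 9.9926203e-01 3.8637256e+02 2.9263727e+02] [385.7718025  277.00877106] [386.8878625  306.04275102]
[ 0.51843003 -0.07172846  0.168     ]
[ 0.44915403 -0.07565034  0.168     ]
C [  0.2555822    0.96678734 224.89854    232.62318   ] [222.57847078 223.84707384] [227.41809005 242.15383536]
[ 0.44718804 -0.07660106  0.168     ]
[ 0.5145425  -0.07301981  0.168     ]
cap [377. 247.] [376 246   3   3   3] [ 0.59223381 -0.05421318  0.135     ]
```

The tilt starts at about -10° (bar y about 15 mm to the -y side). Station yaw is about 3.6°, bar at about (0.483,-0.074,0.164) and grip at about (0.6815,-0.045). I'll move above the bar now.

>>> arm_command(deltas=[[[0.2,-0.5,0.1],0.165,-1],[[0.25,-0.55,0.1],0.165,-1],[[0.25,-0.55,0],0.165,-1],[[0.25,-0.55,0],0,-1],[[0.25,-0.55,0],0,-1]])

```text
clock: 0.72
position: [0.3711, 0.2486, 0.2701]
tool_rot: [0.0, -0.027, 1.0, -0.0]
contact_force: [1.1, 1.1, -0.0]
gripper_width: 1.001
```

>>> arm_command(deltas=[[[0.25,-0.55,0],0,-1],[[0.25,-0.55,0],0,-1],[[0.25,-0.55,0],0,-1],[[0.25,-0.55,0],0,-1],[[0.16,-0.56,-0.1],0,-1]])

```text
clock: 1.35
position: [0.4881, -0.0277, 0.2605]
tool_rot: [0.001, -0.027, 1.0, -0.0]
contact_force: [0.1, 0.3, 0.5]
gripper_width: 0.999
```

>>> arm_command(deltas=[[[0,-0.5,-0.1],0,-1],[[0,0,0],0,-1],[[0,0,0],0,-1]])

```text
clock: 1.72
position: [0.4865, -0.0752, 0.25]
tool_rot: [-0.0, -0.026, 1.0, 0.001]
contact_force: [-0.2, 0.7, -0.2]
gripper_width: 0.999
```

```bash
cat >> h.py <<'E'
from scipy.spatial.transform import Rotation as Ro
def wrist():
    o=env.observe(); s=env.snapshot("wrist"); q=o["tool_rot"]
    M=np.eye(4); M[:3,:3]=Ro.from_quat([q[1],q[2],q[3],q[0]]).as_matrix(); M[:3,3]=o["position"]
    W=M@np.array(s["T_tool_cam"]); R=W[:3,:3].T; s["rvec"]=cv2.Rodrigues(R)[0]; s["tvec"]=-R@W[:3,3]; return s
E
python3 - <<'E'
from h import *
s=wrist(); save(s,"w1.png"); R,t,K=P(s); print(-R.T@t,R[2])
b=blob(s,(3,150,60),(14,255,255),(0,0,640,480)); print(b[:3]); print(onz(s,b[2][0],.164))
for p in cv2.boxPoints(b[2]): print(onz(s,p,.164))
E
```

```text
[ 0.40418297 -0.07985972  0.3743314 ] [ 0.3205319   0.01795164 -0.9470676 ]
(array([324.52037133, 254.08561114]), array([ 313,  193,   22,  125, 1939], dtype=int32), ((323.5, 255.0), (124.0, 21.0), 90.0))
[ 0.480684   -0.07527848  0.164     ]
[ 0.44530413 -0.08284837  0.164     ]
[ 0.44470974 -0.07149106  0.164     ]
[ 0.520107   -0.06684352  0.164     ]
[ 0.52076398 -0.07949816  0.164     ]
```

View pics/w1.png

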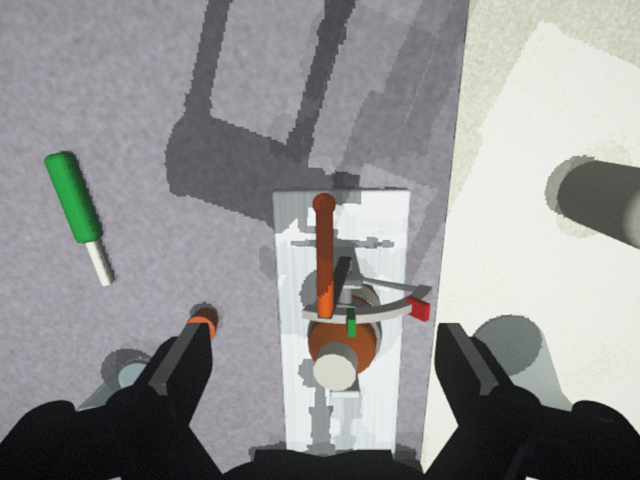

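The wrist view shows the bar at (324,255), centred between the fingers with a clear way down, and the green mark at (352,322) is off the bar's line. Descending and gripping lightly.

>>> arm_command(deltas=[[[-0.03,0,-0.3],0,-1],[[0,0,-0.3],0,-1],[[0,0,-0.25],0,-1],[[0,0,0],0,0.2],[[0,0,0],0,0.5]], newtons=20)

```text
clock: 2.4
position: [0.4846, -0.0749, 0.1664]
tool_rot: [0.001, -0.028, 1.0, -0.0]
contact_force: [0.0, -0.0, -0.1]
gripper_width: 0.601
```

>>> arm_command(deltas=[[[0,0,0],0,1],[[0,0,0],0,1],[[0,0,0],0,1],[[0,0,0],0,1]])

```text
clock: 2.9
position: [0.4843, -0.0756, 0.166]
tool_rot: [0.001, -0.027, 1.0, 0.0]
contact_force: [-0.1, 1.2, 4.6]
gripper_width: 0.104
```

>>> arm_command(deltas=[[[-0.008,0.125,0.015],0,1],[[-0.008,0.126,-0.004],0,1],[[-0.008,0.124,-0.022],0,1],[[-0.007,0.119,-0.041],0,1],[[0,0,0],0,1]])

```text
clock: 3.52
position: [0.4808, -0.0241, 0.1594]
tool_rot: [0.0, -0.027, 1.0, 0.001]
contact_force: [2.9, 1.7, -1.1]
gripper_width: 0.104
```

>>> arm_command(deltas=[[[-0.007,0.112,-0.057],0,1],[[-0.003,0.056,-0.037],0,1],[[-0.003,0.035,-0.027],0,1],[[0,0,0],0,1],[[0,0,0],0,1]])

```text
clock: 4.15
position: [0.4795, -0.0055, 0.1476]
tool_rot: [0.0, -0.026, 1.0, 0.001]
contact_force: [3.7, 0.1, -2.1]
gripper_width: 0.105
```

Run:
```python
from h import *
print(env.observe()["position"])
s=cam("top");c=cam("scene"); w=wrist()
a=blob(s,(3,150,90),(14,255,255),(345,262,400,315)); print("top",a[:3])
q=c["pixels"][215:305,200:300]
o=np.hstack([cv2.resize(q,(400,360),interpolation=2),cv2.resize(s["pixels"][230:320,330:430],(400,360),interpolation=2)])
o=np.vstack([o,np.pad(w["pixels"][150:390,150:550],((0,0),(0,400),(0,0)))]);cv2.imwrite("pics/t40.png",o[:,:,::-1])
```

```text
[ 0.47951739 -0.00552206  0.14757855]Traceback (most recent call last):
  File "<stdin>", line 4, in <module>
TypeError: 'NoneType' object is not subscriptable
```

The chord of the measured motion gives -10.6° → 40.0°. Checking visually.

Run:
```python
from h import *
s=cam("top");c=cam("scene"); w=wrist()
q=c["pixels"][215:305,200:300]
o=np.hstack([cv2.resize(q,(400,360),interpolation=2),cv2.resize(s["pixels"][230:320,330:430],(400,360),interpolation=2)])
o=np.vstack([o,np.pad(w["pixels"][150:390,150:550],((0,0),(0,400),(0,0)))]);cv2.imwrite("pics/t40.png",o[:,:,::-1])
```

```text
(no output)
```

View pics/t40.png

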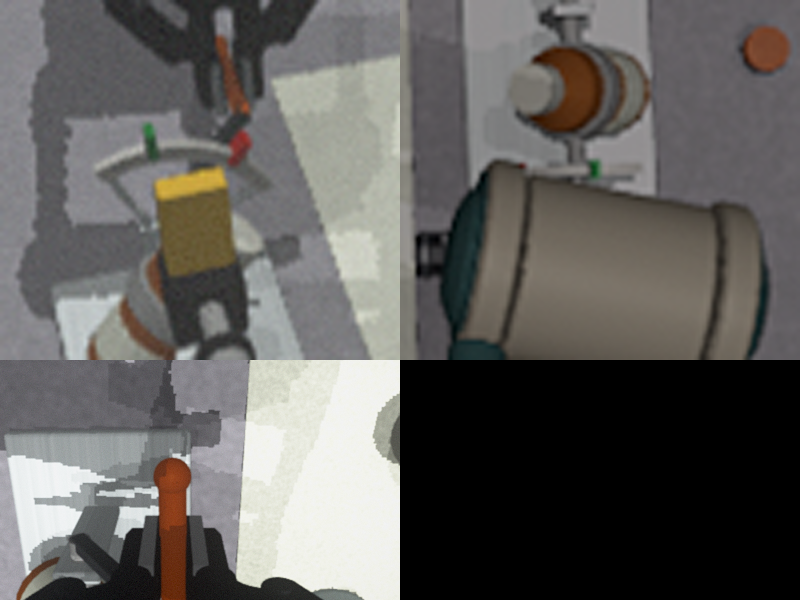

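The arm crank lies at the red mark (scene crop, crank (230,125), red (240,148)). Holding briefly, then returning.

>>> arm_command(deltas=[[[0,0,0],0,1],[[0,0,0],0,1],[[0.006,-0.102,0.074],0,1],[[0.007,-0.112,0.057],0,1],[[0.007,-0.119,0.041],0,1]])

```text
clock: 5.08
position: [0.4816, -0.0381, 0.1653]
tool_rot: [0.0, -0.026, 1.0, 0.002]
contact_force: [6.9, 3.5, -3.4]
gripper_width: 0.106
```

>>> arm_command(deltas=[[[0.008,-0.124,0.022],0,1],[[0.006,-0.089,0.005],0,1],[[0,0,0],0,1],[[0,0,0],0,1],[[0,0,0],0,1]])

```text
clock: 5.7
position: [0.483, -0.0604, 0.1688]
tool_rot: [0.001, -0.027, 1.0, -0.0]
contact_force: [2.6, 1.0, 5.4]
gripper_width: 0.106
```

>>> arm_command(deltas=[[[0,0,0],0,-1],[[0,0,0],0,-1],[[0,0,0],0,-1],[[0,0,0],0,-1],[[0,0,0.2],0,-1]])

```text
clock: 6.32
position: [0.4814, -0.0602, 0.1866]
tool_rot: [-0.002, -0.027, 1.0, 0.001]
contact_force: [0.2, -0.2, -0.1]
gripper_width: 0.999
```

>>> arm_command(deltas=[[[0,0,0.5],0,-1],[[0,0,0.5],0,-1],[[0,0,0.4],0,-1],[[0,0,0],0,-1],[[0,0,0],0,-1]])

```text
clock: 6.95
position: [0.4822, -0.0604, 0.327]
tool_rot: [-0.001, -0.027, 1.0, 0.0]
contact_force: [0.3, 0.5, -0.5]
gripper_width: 1.0
```

Run:
```python
from h import *
import pickle
print(env.observe()["position"])
w=wrist();c=cam("scene");s=cam("top"); pickle.dump((w,c,s),open("s1.pkl","wb"))
save(w,"w2.png")
b=blob(w,(3,150,60),(14,255,255),(200,100,440,480)); print(b[:3],onz(w,b[2][0],.165))
o,d=ray(w,b[2][0])
y=blob(w,(18,120,60),(32,255,255),(0,0,640,480)); print(y and y[:3], y and onz(w,y[2][0],.251))
c0=blob(c,(3,150,90),(14,255,255),(200,205,260,256)); print(c0[:3])
print(onz(c,c0[0],.165),onz(c,c0[0],.164))
yc=blob(c,(18,120,80),(32,255,255),(230,250,265,290)); yt=blob(s,(18,120,80),(32,255,255),(360,190,400,225));print(yc[0],yt and yt[0])
```

```text
[ 0.48218905 -0.06043583  0.32700327]
(array([322.72970562, 225.10972346]), array([ 315,  178,   16,   96, 1121], dtype=int32), ((322.5, 225.5), (95.0, 15.0), 90.0)) [ 0.48020772 -0.06100761  0.165     ]
(array([330., 285.]), array([330, 282,   1,   7,   7], dtype=int32), ((330.0, 285.0), (6.0, 0.0), -90.0)) [ 0.49030394 -0.05621951  0.251     ]
(array([232.6       , 235.82857143]), array([231, 230,   5,  11,  35], dtype=int32), ((232.42308044433594, 235.11537170410156), (10.590271949768066, 3.530090570449829), 78.69007110595703))
[ 0.49175923 -0.05972021  0.165     ] [ 0.49047701 -0.05968565  0.164     ]
[247.55938697 267.96934866] [381.42696629 204.23595506]
```

View pics/w2.png

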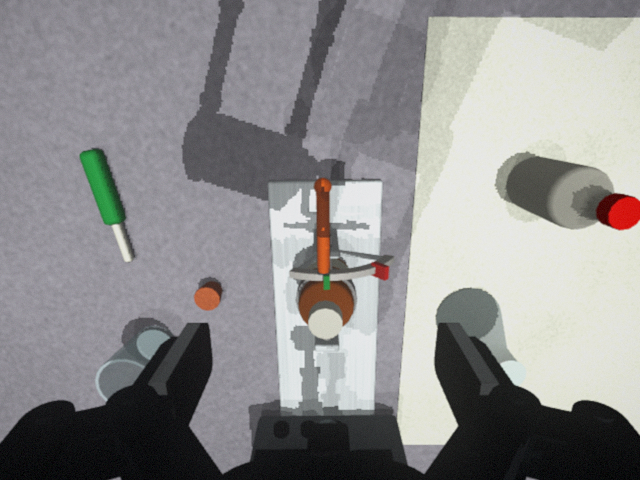

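The wrist view shows the bar (322,225) in line with the green mark (326,281) and the bottle upright, with the red mark at (381,271). Next I check the wrist joint to pick the turn direction.

Run:
```python
from h import *
print(env.observe()["joints"].round(3))
```

```text
[-0.268  0.106  1.539  0.     1.5   -1.892]
```

>>> arm_command(deltas=[[[0.2,0.016,0],-0.166,-1],[[0.25,0.016,0],-0.166,-1],[[0.25,0.016,0],-0.166,-1],[[0.25,0.016,0],-0.166,-1],[[0.25,0.016,0],-0.166,-1]])

```text
clock: 7.72
position: [0.6032, -0.0524, 0.3263]
tool_rot: [-0.001, 0.399, 0.917, -0.0]
contact_force: [-0.2, -0.4, 0.1]
gripper_width: 0.999
```

>>> arm_command(deltas=[[[0.25,0.016,0],-0.166,-1],[[0.25,0.016,0],-0.166,-1],[[0.2,0.016,0],-0.166,-1],[[0.09,0.016,0],-0.166,-1],[[0,0,0],0,-1]])

```text
clock: 8.35
position: [0.6819, -0.046, 0.3258]
tool_rot: [-0.001, 0.685, 0.729, -0.001]
contact_force: [0.2, -0.8, -0.3]
gripper_width: 1.001
```

>>> arm_command(deltas=[[[0,0,0],0,-1]])

```text
clock: 8.48
position: [0.6812, -0.0462, 0.327]
tool_rot: [-0.001, 0.685, 0.729, -0.001]
contact_force: [0.5, -0.3, -0.4]
gripper_width: 0.996
```

Run:
```python
from h import *
import pickle
print(env.observe()["position"],env.observe()["tool_rot"])
w=wrist();c=cam("scene"); pickle.dump((w,c),open("s2.pkl","wb"))
save(w,"w3.png")
y=blob(w,(18,120,60),(32,255,255),(0,0,640,480)); print(y and y[:3])
if y:
  for p in cv2.boxPoints(y[2]): print(onz(w,p,.251))
```

```text
[ 0.68120253 -0.04618001  0.3270243 ] [-6.99827597e-04  6.84784044e-01  7.28745517e-01 -5.42492495e-04]
(array([321.51644737, 257.38596491]), array([ 309,  220,   26,   76, 1824], dtype=int32), ((321.5, 257.5), (75.0, 25.0), 90.0))
[ 0.67219632 -0.01750652  0.251     ]
[ 0.68536023 -0.01668687  0.251     ]
[ 0.68845218 -0.06019648  0.251     ]
[ 0.67439764 -0.06107487  0.251     ]
```

View pics/w3.png

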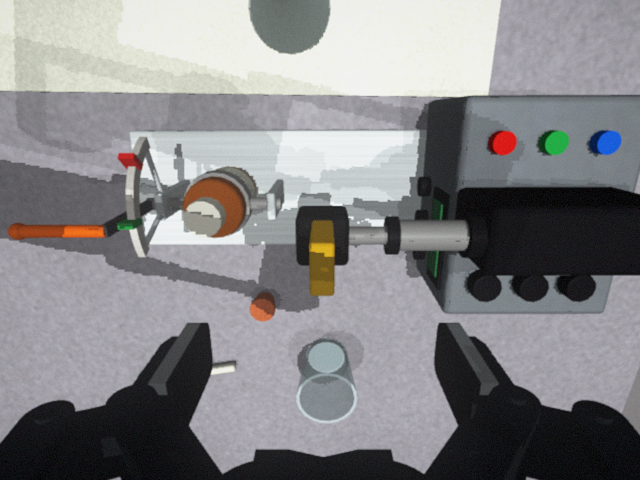

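The wrist view shows the yellow grip centred between the jaws at (322,257), i.e. about (0.681,-0.045), with the sleeve clear to the right. Descending and closing.

>>> arm_command(deltas=[[[0,0.01,-0.35],0,-1],[[0,0,-0.35],0,-1],[[0,0,-0.26],0,-1],[[0,0,0],0,-1],[[0,0,0],0,0.4]], newtons=40)

```text
clock: 9.2
position: [0.6823, -0.0453, 0.2334]
tool_rot: [0.001, 0.686, 0.728, 0.001]
contact_force: [-0.4, -1.0, -0.1]
gripper_width: 0.818
```

>>> arm_command(deltas=[[[0,0,0],0,1],[[0,0,0],0,1],[[0,0,0],0,1],[[0,0,0],0,1],[[0,0,0],0,1]])

```text
clock: 9.82
position: [0.6803, -0.0453, 0.2327]
tool_rot: [-0.001, 0.685, 0.728, -0.001]
contact_force: [-5.5, 0.5, 4.7]
gripper_width: 0.158
```

>>> arm_command(deltas=[[[-0.1,-0.006,0],0,1],[[-0.15,-0.01,0],0,1],[[-0.15,-0.01,0],0,1],[[-0.15,-0.01,0],0,1],[[-0.15,-0.01,0],0,1]])

```text
clock: 10.45
position: [0.6125, -0.0497, 0.2327]
tool_rot: [0.002, 0.686, 0.728, 0.002]
contact_force: [8.5, 2.0, 3.7]
gripper_width: 0.157
```

>>> arm_command(deltas=[[[-0.15,-0.01,0],0,1],[[-0.1,-0.006,0],0,1],[[0,0,0],0,1],[[0,0,0],0,1]])

```text
clock: 10.95
position: [0.5882, -0.0513, 0.2327]
tool_rot: [0.002, 0.686, 0.728, 0.002]
contact_force: [8.3, 0.8, 3.6]
gripper_width: 0.16
```

>>> arm_command(deltas=[[[-0.05,-0.003,0],0,1],[[-0.05,-0.003,0],0,1],[[0,0,0],0,1],[[0,0,0],0,1],[[0,0,0],0,1]])

```text
clock: 11.58
position: [0.5786, -0.0519, 0.2327]
tool_rot: [0.002, 0.686, 0.728, 0.002]
contact_force: [8.9, 0.7, 3.0]
gripper_width: 0.158
```

Run:
```python
from h import *
import pickle
print(env.observe()["position"])
w=wrist();c=cam("scene");t=cam("top"); pickle.dump((w,c,t),open("s3.pkl","wb"))
o=np.vstack([cv2.resize(w["pixels"][180:300,280:540],(780,360),interpolation=2),
 np.hstack([cv2.resize(x,(390,220),interpolation=2) for x in (c["pixels"][215:340,180:320][:79+20],t["pixels"][150:230,325:467])])])
cv2.imwrite("pics/r1.png",o[:,:,::-1])
```

```text
[ 0.5786428  -0.05191369  0.23269281]
```

View pics/r1.png

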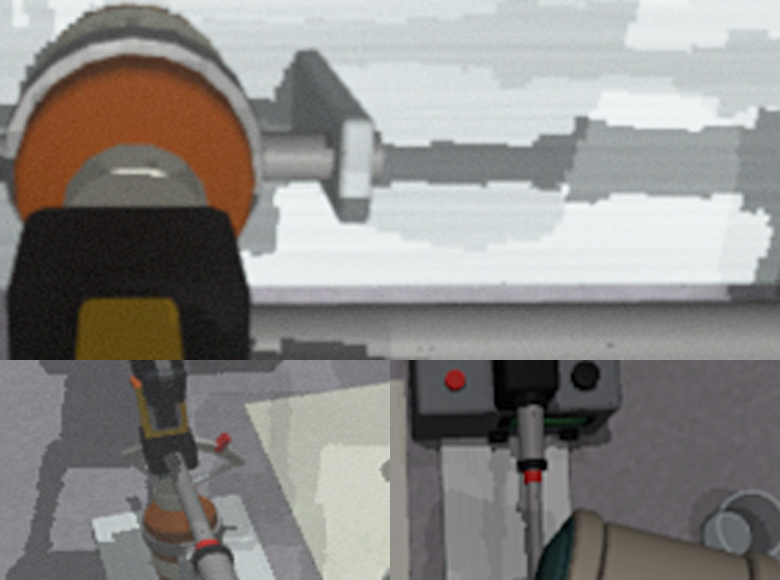

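The red ring shows in the top view just in front of the black collar ((533,475) in the crop). Measuring it in the wrist picture.

Run:
```python
from h import *
import pickle
w,c,t=pickle.load(open("s3.pkl","rb"))
for lo,hi in(((0,150,60),(8,255,255)),((170,150,60),(180,255,255))):
    b=blob(w,lo,hi,(400,200,640,420)); 
    if b: print(b[:2])
w0=w
b=blob(w,(0,150,60),(8,255,255),(400,200,640,420))
if b:
    x,y,W,H,_=b[1]
    for u in(x,x+W): print(onz(w,(u,y+H/2),.185+.005))
    p=w["pixels"][max(y-30,0):y+45,max(x-60,0):x+90]
    cv2.imwrite("pics/r2.png",cv2.resize(p,None,fx=5,fy=5,interpolation=2)[:,:,::-1])
bt=blob(t,(0,130,60),(8,255,255),(350,150,400,230)); print(bt and bt[:2])
```

```text
(array([621.25227273, 293.23863636]), array([595, 275,  43,  36, 880], dtype=int32))
(array([604.61538462, 278.53846154]), array([600, 276,  11,   6,  13], dtype=int32))
[ 0.70703472 -0.04200137  0.19      ]
[ 0.72739768 -0.0408568   0.19      ]
(array([376.34615385, 191.69230769]), array([374, 190,   6,   5,  26], dtype=int32))
```

View pics/r2.png

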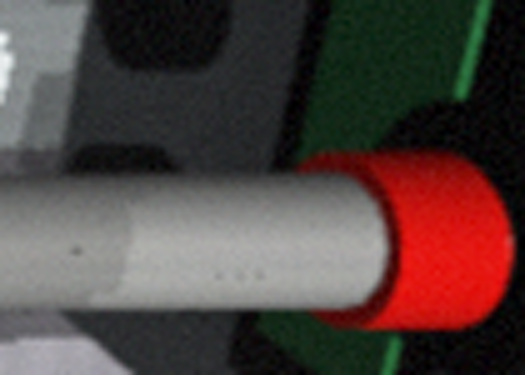

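The ring is wholly visible, about 26 px long, with its rear edge at column 638 against the black collar. TCP travel is about 102 mm and the spring force about 8.9 N. Final check, then hand in.

Run:
```python
from h import *
o=env.observe(); print(o["clock"],o["position"],o["contact_force"],o["gripper_width"],abs(o["joint_velocities"]).max())
c=cam("scene"); a=blob(c,(3,150,90),(14,255,255),(200,205,260,250)); print(a and a[:2])
print(env.hand_in())
```

```text
11.725 [ 0.57867006 -0.05191193  0.23270851] [7.96209071 0.88807109 2.34344236] 0.157748879551018 0.002066909218206196
(array([228.2, 224.7]), array([227, 223,   3,   5,  10], dtype=int32))
the job is handed in; nothing more can be done
None
```

The job is handed in, at about 11.7 s on the clock. The hand-in gives no verdict, so these are my own measurements.

- **Bottle tilt:** I gripped the orange bar and moved the cradle from about -10.6° to 40.0°, worked out from the measured arc. In the picture the crank lay at the red mark. I paused there for more than 0.2 s.
- **Return to upright:** I brought the bar back to the green mark, opened the fingers and lifted clear. The bar then measured about 0.6 mm to the side of the axis line, which is well under 1° of tilt.
- **Probe rod:** I gripped the yellow plate and pulled the rod out about 102 mm by arm position. The last two force readings were 8.9 N and 8.0 N; the stated spring gives about 9 N at that travel. The wrist picture shows the whole red ring out, with its rear edge at the collar. The arm was still and holding the grip at hand-in.

**Checks that disagreed or fell short:**
- The two force readings would put the travel at about 99 mm and 85 mm, less than the 102 mm by arm position. I put that down to noise in the force reading and trusted the position and the picture.
- The last automatic look at the bar was useless because the gripper hid most of it, so the upright check dates from just after I let go of the bar. Nothing commanded afterwards came near the cradle.
- I did not measure the bystanders again at the end. No move went near them.

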